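# Put the bottles away in their spill cups

### The job

Pick out the three bottles that stand among the sample jars in the middle of the table (not the one at the back behind the microscope) and stand each upright in the grey spill cup of its size: the dropper bottle in the smallest cup, the amber bottle in the middle one and the wash bottle in the largest. Go from the smallest bottle to the largest, so that you never have to reach down beside a taller one already in its cup, and set each down without dropping it. Do not tip the bottles over, and leave the jars where they stand.

Things in the scene. Friction and masses are not known exactly. Their poses are not given: they have to be found in the camera images.
- dropper_bottle: The smallest bottle: slim dropper bottle, 102 mm tall. Round body 32 mm in diameter (34 mm at most) up to 70 mm, shoulder and collar 24 mm in diameter from 62 to 77 mm, then a black rubber bulb 13 mm wide up to 102 mm. 50 to 100 g, loose, upright. Origin: centre of the underside, z up.
- amber_bottle: The middle-sized bottle: brown bottle with a white cap, 110 mm tall. Round body 52 mm in diameter, straight up to about 75 mm, sloping shoulder to 92 mm, cap 24 mm in diameter from 92 to 110 mm. 105 to 210 g, loose, upright. Origin: centre of the underside, z up.
- wash_bottle: The largest bottle: white wash bottle with a blue cap, 170 mm tall. Round body 66 mm in diameter, cap 32 mm in diameter from 142 to 170 mm, fixed, so the bottle may be lifted by it. 210 to 420 g, loose, upright. Origin: centre of the underside, z up.
- jar_low: Squat sample jar with a blue screw lid, not a bottle: 52 mm in diameter, 52 mm tall, loose; to be left where it stands. Origin: centre of the underside, z up.
- jar_high: Squat sample jar with a white screw lid, not a bottle: 48 mm in diameter, 64 mm tall, loose; to be left where it stands. Origin: centre of the underside, z up.
- cup_small: The smallest of three shallow round grey plastic spill cups, fixed to the table, for the dropper bottle. Inner diameter 45 mm at its 4 mm thick floor, flaring to 53 mm at the rim, rim 59 mm over the outside, rim 18 mm above the table. Origin: centre of the underside (table level), z up; a bottle standing in it has its origin 4 mm above this one.
- cup_medium: The middle-sized of three shallow round grey plastic spill cups, fixed to the table, for the amber bottle. Inner diameter 64 mm at its 4 mm thick floor, flaring to 72 mm at the rim, rim 78 mm over the outside, rim 18 mm above the table. Origin: centre of the underside (table level), z up; a bottle standing in it has its origin 4 mm above this one.
- cup_large: The largest of three shallow round grey plastic spill cups, fixed to the table, for the wash bottle. Inner diameter 78 mm at its 4 mm thick floor, flaring to 86 mm at the rim, rim 92 mm over the outside, rim 18 mm above the table. Origin: centre of the underside (table level), z up; a bottle standing in it has its origin 4 mm above this one.
Things that resemble listed ones, but are neither listed nor needed, are in the scene too. What is shaped like the wash_bottle but green is not meant. Leave any yellow look-alike of the dropper_bottle alone.

How it is judged:
By the outcome, as a careful person would: the job done as asked, in the order asked, and still so for the second after the job is handed in, with the robot touching nothing.
It also fails if it takes over 86 s, if anything falls off the work surface, if the arm or the gripper's body presses on something with over 40 N, if the wrist force passes 120 N, or if a joint passes its speed limit or range.

### The arm

A 6-joint arm with a two-finger parallel gripper is mounted at the origin on a cart in front of the work surface, level with it; the furniture and walls round the work are solid. World frame = base frame: x ahead of the robot, y to its left, z up, the work surface at z = 0. Lengths are in mm, angles in rad, forces in N, time in s.
With the tool pointing down it reaches from about 275 to 750 mm from the base axis. Payload 10.2 kg.
Tool frame: the origin (TCP) lies midway between the tips of the shut fingers; the grasp point (between the pads) lies 19 mm behind it; z points along the fingers, y is the line along which they close (so a half turn about z gives the same grasp; the last joint's range is limited). The gripper opens to 85 mm and grips with 20 to 120 N. Pads are 22 mm wide; open, the fingers measure 114 mm over their backs; the gripper's body (76 mm by 85 mm) begins 54 mm behind the grasp point. The pads swing forward as they close: fully open they stand 13 mm farther back than shut.
Start: joints at [1.006, 0.313, 1.498, -0, 1.331, -0.223], TCP at [175.984, 494.632, 231.294] pointing down, gripper open.
Joint ranges: [-2.94, 2.94], [-0.97, 2.17], [0.19, 2.56], [-1.23, 4.37], [0.02, 3.11], [-2.88, 2.88]. Speed limits (rad/s): [2.39, 2.39, 3.01, 3.14, 3.14, 3.14].

### API

Orientations are given as a unit quaternion [w, x, y, z].
In Python, from rig import sense, capture, finish_job, find_in, place_of gives the robot as it stands. The module is installed in compiled form; this text tells all that it offers.
- The arm moves only by the shell command python3 -m jog 'ROWS' [FORCE]. ROWS is JSON, a list of rows, each an object of numbers: "tx", "ty", "tz": the shift along the tool's x, y, z in mm; "ax", "ay", "az": the turn, a rotation vector about the tool's x, y, z in rad; "jaw": the closure, from -1 (fully open) to 1 (shut), so that 0 is half open. In form: [{"tx": .., "ty": .., "tz": .., "ax": .., "ay": .., "az": .., "jaw": ..}, ...]. A call has 1 to 5 rows; each row shifts and turns the commanded pose from where the row before left it, along the tool's axes as they then stand; what a row does not reach is not made up. A row lasts 1/8 s, in which the tool goes at most 62.5 mm and 10.7 degrees, less where a joint would pass 70% of its speed; a pose out of reach is approached as far as the arm can. A call with a gripper value outside its range is refused whole. The fingers move at their own pace and stop on an object; FORCE is the grip in N (left out, the last holds). Time passes only in rows, so rows that do not move let the fingers close. It gives the time, the measured TCP pose, the force, the opening and the grip force at its end, in the units of the state.
- sense(): the state, without advancing time (a new reading comes with each control period).
- capture(name): name is "scene" or "side" or "wrist"; returns a dict with "color" (400x640x3 uint8, red, green, blue), "depth" (400x640 float32, mm along the optical axis (not along the pixel's ray), 0 where there is no reading), "fx", "fy", "cx", "cy" (pixels), "k1" (the pictures are not rectified: a ray, as slopes to the right and down, at radius r is drawn at 1 + k1 r^2 times it, then the intrinsics apply), "camera_from_world" (4x4, takes a point from world to camera coordinates); the wrist camera has in their place "mount" (4x4, takes a point from camera to tool coordinates, whose origin is the TCP and whose axes are the flange's). Camera axes: x right, y up, looking along -z (the intrinsics and any distortion apply to the point x, -y, -z); pixel columns grow to the right and rows downward; lengths in mm; the calibration is good to about 2 mm. A picture is of the moment at which its call begins: read the wrist's pose just before it.
- finish_job(): hands the job in; it is judged then, once.
Trained networks look in the newest picture that a camera, given by its name, has taken for a name from the list of things; names that differ only in an ending like _2 or _b are one class to them, and where a whole thing is asked for, a point or a joint stands for the part that bears it (a point fixed in the world has none). Each returns a list of dicts, best first, with "conf" (0 to 1); they miss things now and then, are a little off and sometimes report something else, mostly with a low value. They report only what shows in the picture. A call takes as long as a camera call. They do not tell look-alikes from the thing itself.
- find_in(query, camera): "centre" ([column, row] in pixels, amid what is visible of it).
- place_of(query, camera): "centre" ([column, row] in pixels: a listed point, or the origin of a listed thing).
The state is a dict: "time_s": time; "joints": joint angles; "dq": joint speeds; "tau": joint torques, N m; "eef_pos": TCP position; "ee_rot": TCP orientation; "force": force on the tool from outside, world axes, zero at the start; "wrist_torque": the same for the moment, N m; "grip_width": opening from 0.0 (shut) to 1.0 (fully open); "grip_force": force on a finger pad.
Only numpy, scipy, OpenCV 4.12 (cv2) and the standard library are available. Lean on these libraries where they do the work, as an engineer would, in place of code of your own. Each camera call takes 0.05 s, during which the arm holds its last target. There are 200 camera calls.

## Working session

There is one attempt and no reset: what is moved stays moved. The work goes in short steps, Python scripts to look and compute and a shell command to move; the robot and the scene stay as the last step left them, time stands still between calls to the robot, and variables do not carry over. Pictures are saved under pics/ and viewed, at most 14 in all, crops included, and the job is handed in when it is done.

```bash
mkdir -p pics
cat > h.py <<'E'
import numpy as np, cv2
from rig import *
from scipy.spatial.transform import Rotation as R
def snap(n,png=None):
    s=sense(); c=capture(n)
    if png: cv2.imwrite('pics/'+png,c['color'][:,:,::-1])
    if n=='wrist':
        T=np.eye(4); q=s['ee_rot']; T[:3,:3]=R.from_quat([q[1],q[2],q[3],q[0]]).as_matrix(); T[:3,3]=s['eef_pos']
        c['wfc']=T@np.array(c['mount'])
    else: c['wfc']=np.linalg.inv(np.array(c['camera_from_world']))
    return c
def ray(c,u,v):
    x=(u-c['cx'])/c['fx']; y=(v-c['cy'])/c['fy']
    a,b=x,y
    for _ in range(30):
        k=1+c['k1']*(a*a+b*b); a,b=x/k,y/k
    return np.array([a,-b,-1.])
def onz(c,u,v,z):
    d=c['wfc'][:3,:3]@ray(c,u,v); o=c['wfc'][:3,3]
    return o+d*(z-o[2])/d[2]
def dep(c,u,v):
    d=c['depth'][int(round(v)),int(round(u))]
    return c['wfc'][:3,:3]@(ray(c,u,v)*d)+c['wfc'][:3,3]
def cloud(c):
    h,w=c['depth'].shape; U,V=np.meshgrid(np.arange(w),np.arange(h))
    x=(U-c['cx'])/c['fx']; y=(V-c['cy'])/c['fy']; a,b=x,y
    for _ in range(30):
        k=1+c['k1']*(a*a+b*b); a,b=x/k,y/k
    P=np.stack([a,-b,-np.ones_like(a)],-1)*c['depth'][...,None]
    return P@c['wfc'][:3,:3].T+c['wfc'][:3,3]
NAMES=['dropper_bottle','amber_bottle','wash_bottle','jar_low','jar_high','cup_small','cup_medium','cup_large']
E
python3 - <<'E'
from h import *
print(sense())
for n in ['scene','side']:
    c=snap(n,n+'0.png'); print(n,c['wfc'].round(2).tolist(),c['fx'],c['k1'])
    for q in NAMES:
        r=place_of(q,n)
        print(q,[(round(d['conf'],2),[round(x) for x in d['centre']],onz(c,*d['centre'],4 if 'cup' not in q else 0).round()[:2]) for d in r[:4]])
E
```

```text
{'time_s': 0.0, 'joints': array([ 1.00559869e+00,  3.13425227e-01,  1.49843396e+00,  1.10666904e-05,
        1.33102418e+00, -2.23390439e-01]), 'dq': array([ 0.00202809, -0.00115217, -0.00095215,  0.00036589,  0.00089608,
        0.00011207]), 'tau': array([ 5.19761215e-04, -4.12272584e+01, -2.59742635e+01, -2.00844247e-04,
        4.17146759e-03, -1.29370724e-05]), 'eef_pos': array([175.83513168, 494.40071418, 230.74893685]), 'ee_rot': array([-2.52879784e-04,  1.70074116e-01,  9.85431062e-01, -5.93772633e-04]), 'force': array([-0.43987283,  0.85651382,  0.47996299]), 'wrist_torque': array([-0.04703846,  0.02225084,  0.01062218]), 'grip_force': 0.0, 'grip_width': 0.9957106073857604}
scene [[0.59, 0.53, -0.61, -85.02], [-0.81, 0.38, -0.46, -486.61], [-0.01, 0.76, 0.65, 694.33], [0.0, 0.0, 0.0, 1.0]] 397.26855047892843 0.019899476876041173
dropper_bottle [(0.66, [331, 240], array([ 440., -135.])), (0.6, [316, 267], array([ 353., -153.]))]
amber_bottle [(0.65, [259, 202], array([439.,  94.]))]
wash_bottle [(0.69, [307, 208], array([493., -23.])), (0.67, [256, 171], array([532., 189.]))]
[... 317 characters left out ...]
99, 0.09, -0.04, 471.54], [-0.1, 0.85, -0.52, -572.72], [-0.01, 0.52, 0.85, 925.31], [0.0, 0.0, 0.0, 1.0]] 393.7558859819704 -0.10050636343791494
dropper_bottle [(0.76, [302, 248], array([ 441., -141.]))]
amber_bottle [(0.64, [301, 172], array([456.,  98.])), (0.25, [374, 204], array([646., -31.]))]
wash_bottle [(0.94, [319, 206], array([497., -21.])), (0.69, [324, 146], array([531., 187.]))]
jar_low [(0.93, [337, 176], array([556.,  73.]))]
jar_high [(0.88, [376, 201], array([654., -24.]))]
cup_small [(0.67, [390, 282], array([ 650., -256.])), (0.39, [300, 168], array([453., 114.]))]
cup_medium [(0.82, [327, 281], array([ 497., -236.]))]
cup_large [(0.61, [349, 241], array([ 563., -134.]))]
```

```bash
ls pics
```

```text
scene0.png
side0.png
```

View pics/scene0.png

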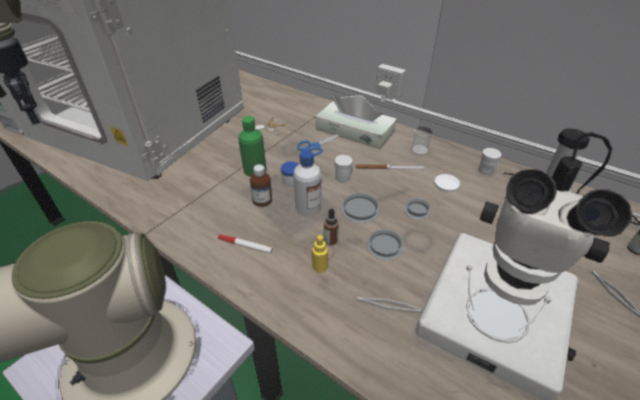

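View pics/side0.png

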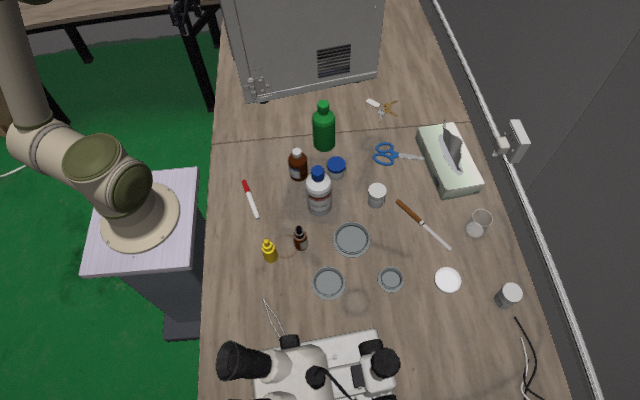

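The dark dropper bottle is at (331,230) in the scene view and (300,238) in the side view, next to the yellow look-alike at (320,255)/(270,250). The amber bottle is at (261,188)/(298,165). The wash bottle is at (308,187)/(319,192), with the green one at (252,150)/(323,128). The cups in the side view are small (391,279), medium (328,282) and large (352,239).

Possible confusions, in scene pixels:
- **Dropper:** dark (331,230) or yellow (320,255). I choose the dark one.
- **Wash:** white (308,187) or green (252,150). I choose the white one.
- **Amber:** brown (261,188), with no rival in the middle of the table.
- **Back:** the dark bottle behind the microscope (570,155) is excluded.

Next I'll check the choice in a close crop.

Run:
```python
from h import *
im=cv2.imread('pics/scene0.png')[130:290,220:440]
cv2.imwrite('pics/crop.png',cv2.resize(im,None,fx=3.5,fy=3.5,interpolation=cv2.INTER_CUBIC))
# tall things map (max z per 50mm cell)
P=np.concatenate([cloud(snap(n)).reshape(-1,3) for n in('scene','side')])
P=P[(P[:,2]>-5)&(P[:,2]<500)&np.isfinite(P).all(1)]
xs=range(250,800,50); print('y\\x',*xs)
for y in range(250,-500,-50):
    print(y,[int(np.percentile(q,95)) if len(q:=P[(abs(P[:,0]-x)<25)&(abs(P[:,1]-y)<25)][:,2])>5 else -1 for x in xs])
```

```text
y\x 250 300 350 400 450 500 550 600 650 700 750
250 [3, 3, 3, 3, 3, 3, 3, 4, 3, 3, 3]
200 [3, 3, 3, 3, 3, 164, 171, 3, 3, 4, 4]
150 [3, 3, 3, 3, 2, 119, 123, 3, 3, 11, 11]
100 [3, 7, 3, 57, 111, 3, 54, 51, 4, 10, 9]
50 [3, 17, 3, 3, 79, 3, 53, 4, 3, 3, 3]
0 [3, 16, 3, 3, 122, 172, 4, 3, 66, 3, 3]
-50 [3, 11, 13, 3, 117, 166, 50, 3, 65, 13, 13]
-100 [3, 2, 3, 3, 56, 3, 18, 18, 3, 3, 15]
-150 [3, 2, 95, 49, 93, 3, 17, 18, 3, 2, 3]
-200 [3, 3, 3, 2, 4, 18, 4, 3, 3, 3, 3]
-250 [2, 3, 3, 3, 16, 12, 17, 4, 18, 17, 15]
-300 [2, 2, 8, 3, 3, 5, 3, 3, 4, 3, 14]
-350 [2, 2, 5, 5, 3, 3, 3, 3, 3, 3, 3]
-400 [2, 2, 58, 59, 60, 60, 60, 59, 3, 3, 3]
-450 [2, 2, 401, 366, 336, 71, 276, 60, 3, 3, 3]
```

```bash
python3 -m jog '[{"tz":-60},{"tz":-30}]' 40
```

```text
schema error: expected keys tx, ty, tz, ax, ay, az, jaw
```

View pics/crop.png

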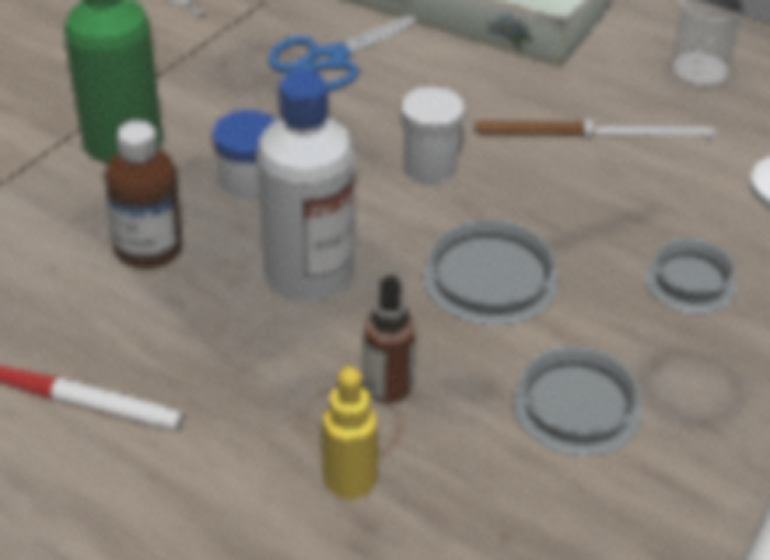

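The crop confirms the choice: the dark dropper at (390,345), the amber bottle at (145,200) and the white wash bottle at (305,190). The yellow and green look-alikes are clearly different. Next I raise the tool, align its axes with the world, and move over the middle.

```bash
python3 -m jog '[{"tx":0,"ty":0,"tz":-50,"ax":0,"ay":0,"az":-0.171,"jaw":-1},{"tx":0,"ty":0,"tz":-50,"ax":0,"ay":0,"az":-0.171,"jaw":-1},{"tx":0,"ty":-50,"tz":-30,"ax":0,"ay":0,"az":0,"jaw":-1},{"tx":-28,"ty":-50,"tz":-20,"ax":0,"ay":0,"az":0,"jaw":-1},{"tx":-28,"ty":-50,"tz":0,"ax":0,"ay":0,"az":0,"jaw":-1}]' 40
python3 -m jog '[{"tx":-28,"ty":-52,"tz":0,"ax":0,"ay":0,"az":0,"jaw":-1},{"tx":-28,"ty":-52,"tz":0,"ax":0,"ay":0,"az":0,"jaw":-1},{"tx":-28,"ty":-52,"tz":0,"ax":0,"ay":0,"az":0,"jaw":-1},{"tx":-28,"ty":-52,"tz":0,"ax":0,"ay":0,"az":0,"jaw":-1},{"tx":-28,"ty":-52,"tz":0,"ax":0,"ay":0,"az":0,"jaw":-1}]'
python3 -m jog '[{"tx":-28,"ty":-50,"tz":0,"ax":0,"ay":0,"az":0,"jaw":-1},{"tx":-28,"ty":-50,"tz":0,"ax":0,"ay":0,"az":0,"jaw":-1},{"tx":-28,"ty":-44,"tz":0,"ax":0,"ay":0,"az":0,"jaw":-1},{"tx":0,"ty":0,"tz":0,"ax":0,"ay":0,"az":0,"jaw":-1},{"tx":0,"ty":0,"tz":0,"ax":0,"ay":0,"az":0,"jaw":-1}]'
cat > w.py <<'E'
from h import *
import sys
s=sense(); print(s['time_s'],s['eef_pos'].round(1),s['ee_rot'].round(4))
c=snap('wrist',sys.argv[1]); print(c['wfc'].round(2).tolist(),c['fx'],c['k1'])
for q in NAMES:
    r=place_of(q,'wrist')
    print(q,[(round(d['conf'],2),[round(x) for x in d['centre']],onz(c,*d['centre'],4 if 'cup' in q else 0).round(1)[:2]) for d in r[:3]])
# top discs from depth: bands
P=cloud(c)
np.save('P.npy',P)
E
python3 w.py w1.png
```

```text
time_s: 1.62
eef_pos: [232.5, 343.4, 382.7]
ee_rot: [0.001, -0.001, 1.0, 0.001]
force: [1.7, 0.3, 0.7]
grip_width: 1.0
grip_force: 0.0
time_s: 2.25
eef_pos: [372.5, 82.8, 381.5]
ee_rot: [0.0, 0.0, 1.0, 0.0]
force: [1.1, 1.6, -0.0]
grip_width: 0.999
grip_force: 0.0
time_s: 2.88
eef_pos: [455.9, -59.0, 381.3]
ee_rot: [-0.0, -0.0, 1.0, 0.0]
force: [-0.4, 0.4, 1.4]
grip_width: 1.003
grip_force: 0.0
2.875 [455.9 -59.  381.3] [-0.e+00 -1.e-04  1.e+00  1.e-04]
[[-0.0, -0.96, -0.27, 388.56], [1.0, -0.0, -0.0, -59.83], [0.0, -0.27, 0.96, 524.32], [0.0, 0.0, 0.0, 1.0]] 306.53562284887454 -0.005146092954142758
dropper_bottle [(0.97, [267, 96], array([ 360.1, -157.4])), (0.68, [284, 145], array([ 438.6, -133.1]))]
amber_bottle [(0.88, [415, 154], array([453.2,  90.8]))]
wash_bottle [(0.96, [470, 197], array([528.5, 194.6])), (0.68, [349, 180], array([499.1, -21.6]))]
jar_low [(0.64, [404, 211], array([554.2,  78.3]))]
jar_high [(0.73, [343, 262], array([655.4, -28.5]))]
cup_small [(0.71, [225, 259], array([ 648.1, -248.7]))]
cup_medium [(0.91, [220, 185], array([ 507.1, -245.8]))]
cup_large [(0.77, [288, 223], array([ 576.1, -129.6]))]
```

View pics/w1.png

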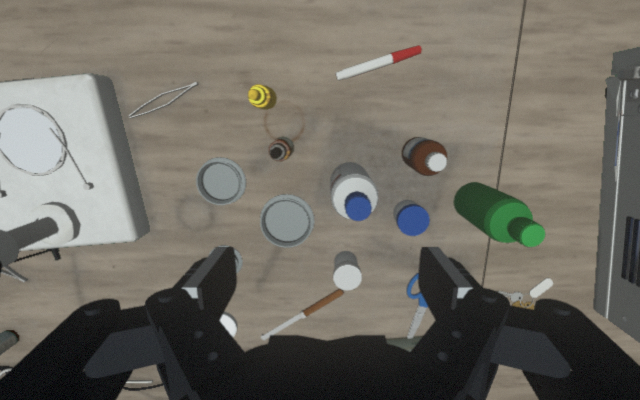

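The wrist view shows the dropper at (279,150), the yellow one at (260,96), amber at (430,157), wash at (355,195), medium cup (221,181) and large cup (287,220). The small cup is partly hidden by a finger at (235,260). I'll refine these positions from the depth of the three views.

```bash
cat > ref.py <<'E'
from h import *
from scipy.optimize import least_squares
C={n:cloud(snap(n)).reshape(-1,3) for n in('wrist','scene','side')}
def circ(p,r):
    f=least_squares(lambda q:np.hypot(p[:,0]-q[0],p[:,1]-q[1])-q[2],[*p[:,:2].mean(0),r],loss='soft_l1'); return f.x
T=dict(cup_small=(650,-252,13,25,36,28),cup_medium=(501,-240,13,25,46,37),cup_large=(571,-136,13,25,53,44),
 dropper=(440,-137,25,60,30,16),amber=(450,94,20,70,40,26),wash=(496,-22,30,110,50,33))
for k,(x,y,z0,z1,rr,r) in T.items():
    for n,P in C.items():
        m=np.hypot(P[:,0]-x,P[:,1]-y)<rr; p=P[m]
        q=p[(p[:,2]>z0)&(p[:,2]<z1)]
        if len(q)<15: continue
        # fixed radius fit
        f=least_squares(lambda c:np.hypot(q[:,0]-c[0],q[:,1]-c[1])-r,[x,y],loss='soft_l1',f_scale=2).x
        t=np.percentile(p[:,2],99)
        top=p[p[:,2]>t-5]
        print(k,n,len(q),'fixR',f.round(1),'free',circ(q,r).round(1),'top z',round(t,1),'topxy',top[:,:2].mean(0).round(1))
E
python3 ref.py
```

```text
cup_small wrist 24 fixR [ 651.8 -250.7] free [ 651.7 -263.5   40.7] top z 19.4 topxy [ 653.4 -223.4]
cup_small scene 128 fixR [ 650.2 -250.4] free [ 650.6 -250.3   26.5] top z 20.2 topxy [ 656.  -249.5]
cup_small side 158 fixR [ 650.5 -251.3] free [ 650.6 -250.8   26. ] top z 20.4 topxy [ 652.7 -249.8]
cup_medium wrist 431 fixR [ 499.4 -241.3] free [ 499.5 -241.6   35.9] top z 19.4 topxy [ 501.4 -246.2]
cup_medium scene 203 fixR [ 497.5 -242.5] free [ 497.8 -242.4   36. ] top z 20.1 topxy [ 505.6 -240.1]
cup_medium side 185 fixR [ 496.9 -243.3] free [ 496.9 -242.9   36.1] top z 20.4 topxy [ 499.9 -238. ]
cup_large wrist 480 fixR [ 570.9 -131.4] free [ 571.3 -131.6   42.3] top z 19.5 topxy [ 576.3 -133.5]
cup_large scene 205 fixR [ 569.7 -131.6] free [ 569.8 -131.6   43. ] top z 20.1 topxy [ 576.  -126.8]
cup_large side 212 fixR [ 568.8 -132. ] free [ 568.8 -131.7   43. ] top z 20.7 topxy [ 570.1 -128.1]
dropper wrist 135 fixR [ 440.3 -132.3] free [ 440.  -131.8   15.4] top z 475.4 topxy [ 444.3 -122.5]
dropper scene 178 fixR [ 439.6 -131.4] free [ 440.8 -130.6   17.2] top z 498.5 topxy [ 452.1 -123.4]
dropper side 104 fixR [ 438.6 -131.9] free [ 438.7 -131.6   16.3] top z 662.7 topxy [ 443.4 -124.2]
amber wrist 290 fixR [449.7  90.4] free [449.6  90.3  25.9] top z 111.5 topxy [450.3  89.3]
amber scene 317 fixR [449.8  92.1] free [449.6  91.9  25.8] top z 111.2 topxy [448.6  89.5]
amber side 195 fixR [447.   92.3] free [447.   92.3  26. ] top z 111.6 topxy [448.6  90. ]
wash wrist 366 fixR [498.7 -22.6] free [499.  -22.5  33.3] top z 466.4 topxy [453.2 -14.2]
wash scene 672 fixR [498.5 -21.1] free [498.4 -21.2  32.9] top z 497.7 topxy [454.4  -8.7]
wash side 420 fixR [496.1 -20.7] free [496.1 -20.6  33.1] top z 597.4 topxy [490.  -59.2]
```

```bash
python3 -m jog '[{"tx":16,"ty":-36,"tz":20,"ax":0,"ay":0,"az":0,"jaw":-1},{"tx":0,"ty":-37,"tz":40,"ax":0,"ay":0,"az":0,"jaw":-1},{"tx":0,"ty":0,"tz":60,"ax":0,"ay":0,"az":0,"jaw":-1},{"tx":0,"ty":0,"tz":60,"ax":0,"ay":0,"az":0,"jaw":-1},{"tx":0,"ty":0,"tz":60,"ax":0,"ay":0,"az":0,"jaw":-1}]'
python3 -m jog '[{"tx":0,"ty":0,"tz":0,"ax":0,"ay":0,"az":0,"jaw":-1},{"tx":0,"ty":0,"tz":0,"ax":0,"ay":0,"az":0,"jaw":-1}]'
```

```text
time_s: 4.1
eef_pos: [439.9, -132.4, 139.7]
ee_rot: [0.0, 0.0, 1.0, -0.0]
force: [1.2, -0.6, -0.6]
grip_width: 1.001
grip_force: 0.0
time_s: 4.35
eef_pos: [441.2, -132.9, 143.6]
ee_rot: [0.001, -0.0, 1.0, -0.001]
force: [-0.6, -0.5, 0.4]
grip_width: 0.999
grip_force: 0.0
```

```bash
python3 -m jog '[{"tx":1,"ty":0,"tz":35,"ax":0,"ay":0,"az":0,"jaw":-1},{"tx":0,"ty":0,"tz":35,"ax":0,"ay":0,"az":0,"jaw":-1},{"tx":0,"ty":0,"tz":25,"ax":0,"ay":0,"az":0,"jaw":-1},{"tx":0,"ty":0,"tz":14,"ax":0,"ay":0,"az":0,"jaw":-1},{"tx":0,"ty":0,"tz":0,"ax":0,"ay":0,"az":0,"jaw":-1}]'
python3 -m jog '[{"tx":0,"ty":0,"tz":0,"ax":0,"ay":0,"az":0,"jaw":0},{"tx":0,"ty":0,"tz":0,"ax":0,"ay":0,"az":0,"jaw":0.2},{"tx":0,"ty":0,"tz":0,"ax":0,"ay":0,"az":0,"jaw":0.6},{"tx":0,"ty":0,"tz":0,"ax":0,"ay":0,"az":0,"jaw":1},{"tx":0,"ty":0,"tz":0,"ax":0,"ay":0,"az":0,"jaw":1}]' 30
python3 -m jog '[{"tx":0,"ty":0,"tz":0,"ax":0,"ay":0,"az":0,"jaw":1},{"tx":0,"ty":0,"tz":0,"ax":0,"ay":0,"az":0,"jaw":1},{"tx":0,"ty":0,"tz":0,"ax":0,"ay":0,"az":0,"jaw":1}]'
```

```text
time_s: 4.97
eef_pos: [439.8, -132.7, 33.2]
ee_rot: [0.001, -0.0, 1.0, -0.0]
force: [-0.5, 0.0, 0.0]
grip_width: 0.998
grip_force: 0.0
time_s: 5.6
eef_pos: [439.4, -132.4, 32.9]
ee_rot: [0.0, -0.0, 1.0, -0.0]
force: [-1.4, 0.7, 5.3]
grip_width: 0.362
grip_force: 29.4
time_s: 5.98
eef_pos: [439.4, -132.4, 32.9]
ee_rot: [0.0, -0.0, 1.0, -0.0]
force: [0.3, 1.4, 6.5]
grip_width: 0.365
grip_force: 29.4
```

```bash
python3 -m jog '[{"tx":0,"ty":0,"tz":-20,"ax":0,"ay":0,"az":0,"jaw":1},{"tx":0,"ty":0,"tz":-40,"ax":0,"ay":0,"az":0,"jaw":1},{"tx":0,"ty":0,"tz":-30,"ax":0,"ay":0,"az":0,"jaw":1},{"tx":-20,"ty":-10,"tz":0,"ax":0,"ay":0,"az":0,"jaw":1},{"tx":-40,"ty":-22,"tz":0,"ax":0,"ay":0,"az":0,"jaw":1}]'
python3 -m jog '[{"tx":-45,"ty":-26,"tz":0,"ax":0,"ay":0,"az":0,"jaw":1},{"tx":-45,"ty":-26,"tz":0,"ax":0,"ay":0,"az":0,"jaw":1},{"tx":-40,"ty":-22,"tz":0,"ax":0,"ay":0,"az":0,"jaw":1},{"tx":-21,"ty":-12,"tz":0,"ax":0,"ay":0,"az":0,"jaw":1},{"tx":0,"ty":0,"tz":0,"ax":0,"ay":0,"az":0,"jaw":1}]'
python3 -m jog '[{"tx":0,"ty":0,"tz":0,"ax":0,"ay":0,"az":0,"jaw":1},{"tx":0,"ty":0,"tz":0,"ax":0,"ay":0,"az":0,"jaw":1}]'
python3 - <<'E'
from h import *
from scipy.optimize import least_squares
x,y=sense()['eef_pos'][:2]
for n in('side','scene'):
    c=snap(n,n+'1.png'); P=cloud(c).reshape(-1,3)
    p=P[(np.hypot(P[:,0]-x,P[:,1]-y)<30)]
    q=p[(p[:,2]>93)&(p[:,2]<125)]
    print(n,len(q),'zmin',np.sort(p[p[:,2]>40][:,2])[:5].round(1))
    if len(q)>10: print(least_squares(lambda c:np.hypot(q[:,0]-c[0],q[:,1]-c[1])-16.3,[x,y],loss='soft_l1',f_scale=2).x.round(1))
im=cv2.imread('pics/side1.png')[150:330,280:480]; im2=cv2.imread('pics/scene1.png')[120:300,330:530]
cv2.imwrite('pics/held1.png',cv2.resize(np.hstack([im,im2]),None,fx=2,fy=2,interpolation=cv2.INTER_CUBIC))
E
```

```text
time_s: 6.6
eef_pos: [499.5, -164.3, 123.0]
ee_rot: [0.0, -0.0, 1.0, -0.0]
force: [0.2, 0.3, 0.1]
grip_width: 0.364
grip_force: 30.1
time_s: 7.22
eef_pos: [650.5, -250.7, 121.2]
ee_rot: [-0.0, 0.0, 1.0, 0.0]
force: [-0.3, 0.4, -0.9]
grip_width: 0.364
grip_force: 30.1
time_s: 7.48
eef_pos: [649.7, -249.9, 122.7]
ee_rot: [-0.0, -0.0, 1.0, 0.0]
force: [0.8, 0.3, -0.7]
grip_width: 0.363
grip_force: 30.1
side 46 zmin [89.8 91.2 92.1 92.3 92.9]
[ 648.1 -249. ]
scene 156 zmin [91.5 91.8 91.9 92.3 92.4]
[ 649.4 -248.8]
```

View pics/held1.png

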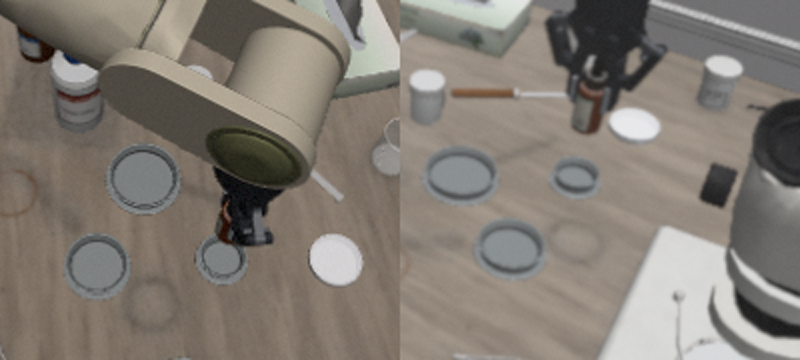

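The bottle hangs upright over the small cup, seen at (225,225) on the left and (588,110) on the right. I lower it with a 1.5 mm correction.

```bash
python3 -m jog '[{"tx":-1.5,"ty":-1.5,"tz":30,"ax":0,"ay":0,"az":0,"jaw":1},{"tx":0,"ty":0,"tz":25,"ax":0,"ay":0,"az":0,"jaw":1},{"tx":0,"ty":0,"tz":16,"ax":0,"ay":0,"az":0,"jaw":1},{"tx":0,"ty":0,"tz":8,"ax":0,"ay":0,"az":0,"jaw":1},{"tx":0,"ty":0,"tz":2,"ax":0,"ay":0,"az":0,"jaw":1}]'
python3 -m jog '[{"tx":0,"ty":0,"tz":1,"ax":0,"ay":0,"az":0,"jaw":1},{"tx":0,"ty":0,"tz":1,"ax":0,"ay":0,"az":0,"jaw":1},{"tx":0,"ty":0,"tz":0,"ax":0,"ay":0,"az":0,"jaw":1}]'
```

```text
time_s: 8.2
eef_pos: [651.8, -251.8, 41.5]
ee_rot: [0.0, -0.0, 1.0, -0.0]
force: [0.1, 0.6, 0.7]
grip_width: 0.365
grip_force: 30.1
time_s: 8.57
eef_pos: [651.7, -251.8, 39.6]
ee_rot: [0.0, -0.0, 1.0, -0.0]
force: [-0.8, 0.7, -0.8]
grip_width: 0.362
grip_force: 30.1
```

```bash
python3 -m jog '[{"tx":0,"ty":0,"tz":1,"ax":0,"ay":0,"az":0,"jaw":1},{"tx":0,"ty":0,"tz":1,"ax":0,"ay":0,"az":0,"jaw":1},{"tx":0,"ty":0,"tz":0,"ax":0,"ay":0,"az":0,"jaw":1}]'
python3 -m jog '[{"tx":0,"ty":0,"tz":0.7,"ax":0,"ay":0,"az":0,"jaw":1},{"tx":0,"ty":0,"tz":0,"ax":0,"ay":0,"az":0,"jaw":1}]'
```

```text
time_s: 8.95
eef_pos: [651.6, -251.7, 37.2]
ee_rot: [-0.0, -0.0, 1.0, 0.0]
force: [-0.2, 0.3, -0.1]
grip_width: 0.364
grip_force: 30.1
time_s: 9.2
eef_pos: [651.8, -251.8, 36.9]
ee_rot: [0.0, -0.0, 1.0, -0.0]
force: [-1.1, 0.6, 2.1]
grip_width: 0.364
grip_force: 30.4
```

```bash
python3 -m jog '[{"tx":0,"ty":0,"tz":0.5,"ax":0,"ay":0,"az":0,"jaw":1},{"tx":0,"ty":0,"tz":0,"ax":0,"ay":0,"az":0,"jaw":0.2},{"tx":0,"ty":0,"tz":0,"ax":0,"ay":0,"az":0,"jaw":0},{"tx":0,"ty":0,"tz":0,"ax":0,"ay":0,"az":0,"jaw":-0.4},{"tx":0,"ty":0,"tz":0,"ax":0,"ay":0,"az":0,"jaw":-1}]'
python3 -m jog '[{"tx":0,"ty":0,"tz":0,"ax":0,"ay":0,"az":0,"jaw":-1},{"tx":0,"ty":0,"tz":0,"ax":0,"ay":0,"az":0,"jaw":-1},{"tx":0,"ty":0,"tz":-15,"ax":0,"ay":0,"az":0,"jaw":-1},{"tx":0,"ty":0,"tz":-40,"ax":0,"ay":0,"az":0,"jaw":-1},{"tx":0,"ty":0,"tz":-55,"ax":0,"ay":0,"az":0,"jaw":-1}]'
python3 -m jog '[{"tx":0,"ty":0,"tz":-60,"ax":0,"ay":0,"az":0,"jaw":-1},{"tx":30,"ty":40,"tz":-40,"ax":0,"ay":0,"az":0,"jaw":-1},{"tx":32,"ty":50,"tz":-10,"ax":0,"ay":0,"az":0,"jaw":-1},{"tx":32,"ty":50,"tz":0,"ax":0,"ay":0,"az":0,"jaw":-1},{"tx":32,"ty":50,"tz":0,"ax":0,"ay":0,"az":0,"jaw":-1}]'
python3 -m jog '[{"tx":32,"ty":50,"tz":0,"ax":0,"ay":0,"az":0,"jaw":-1},{"tx":32,"ty":50,"tz":0,"ax":0,"ay":0,"az":0,"jaw":-1},{"tx":12,"ty":53,"tz":0,"ax":0,"ay":0,"az":0,"jaw":-1},{"tx":0,"ty":0,"tz":0,"ax":0,"ay":0,"az":0,"jaw":-1},{"tx":0,"ty":0,"tz":0,"ax":0,"ay":0,"az":0,"jaw":-1}]'
cat > chk.py <<'E'
from h import *
import sys
from scipy.optimize import least_squares
png=sys.argv[1]
C={n:snap(n,n+'_'+png) for n in('scene','side')}
im=C['side']['color'][100:320,220:460]; im2=C['scene']['color'][120:340,210:450]
cv2.imwrite('pics/'+png,cv2.resize(np.hstack([im,im2])[:,:,::-1],None,fx=1.65,fy=1.65,interpolation=cv2.INTER_CUBIC))
for a in sys.argv[2:]:
    x,y,z0,z1,r=map(float,a.split(','))
    for n in C:
        P=cloud(C[n]).reshape(-1,3); p=P[np.hypot(P[:,0]-x,P[:,1]-y)<r+18]; q=p[(p[:,2]>z0)&(p[:,2]<z1)]
        if len(q)<15: print(a,n,'few'); continue
        f=lambda q:least_squares(lambda c:np.hypot(q[:,0]-c[0],q[:,1]-c[1])-r,[x,y],loss='soft_l1',f_scale=2).x.round(1)
        zm=(z0+z1)/2
        print(a,n,len(q),'lo',f(q[q[:,2]<zm]),'hi',f(q[q[:,2]>zm]),'top',np.percentile(p[p[:,2]<200][:,2],99).round(1))
E
python3 chk.py p2.png 650.5,-251,24,60,16.3 449,91.5,20,72,26 498,-21.5,30,110,33
```

```text
time_s: 9.82
eef_pos: [651.6, -251.8, 36.0]
ee_rot: [-0.0, -0.0, 1.0, 0.0]
force: [-0.1, -0.5, -0.0]
grip_width: 0.89
grip_force: 0.0
time_s: 10.45
eef_pos: [651.2, -251.5, 147.4]
ee_rot: [-0.001, -0.0, 1.0, 0.0]
force: [0.7, -0.1, 0.1]
grip_width: 0.998
grip_force: 0.0
time_s: 11.08
eef_pos: [525.0, -61.2, 256.5]
ee_rot: [0.001, -0.0, 1.0, -0.0]
force: [1.0, 0.5, 0.5]
grip_width: 1.003
grip_force: 0.0
time_s: 11.7
eef_pos: [450.5, 90.0, 255.9]
ee_rot: [0.001, -0.0, 1.0, -0.0]
force: [-0.2, -0.1, 0.3]
grip_width: 0.999
grip_force: 0.0
650.5,-251,24,60,16.3 scene 171 lo [ 651.3 -250.4] hi [ 651.6 -250.5] top 102.5
650.5,-251,24,60,16.3 side 88 lo [ 650.9 -250.6] hi [ 650.9 -250.9] top 104.1
449,91.5,20,72,26 scene 329 lo [449.3  92.1] hi [450.   91.9] top 111.3
449,91.5,20,72,26 side 205 lo [447.   92.6] hi [447.3  92.4] top 111.5
498,-21.5,30,110,33 scene 669 lo [498.4 -21.2] hi [498.2 -21. ] top 171.4
498,-21.5,30,110,33 side 417 lo [496.2 -20.7] hi [496.  -20.7] top 172.0
```

View pics/p2.png

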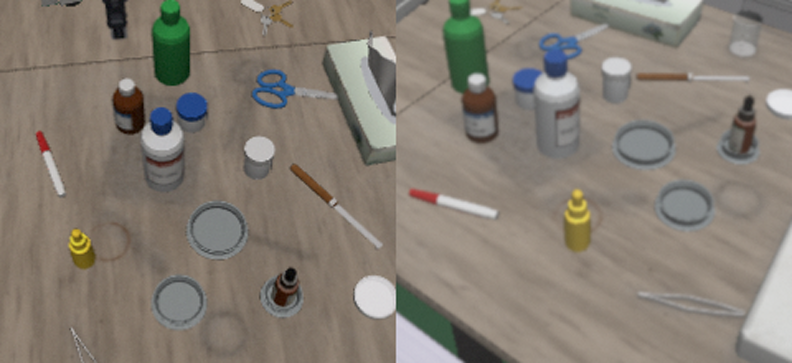

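The dropper stands upright in the small cup, at (286,290) on the left and (742,135) on the right. The jars and look-alikes have not moved. Next is the amber bottle.

```bash
python3 -m jog '[{"tx":1,"ty":1.5,"tz":45,"ax":0,"ay":0,"az":0,"jaw":-1},{"tx":0,"ty":0,"tz":60,"ax":0,"ay":0,"az":0,"jaw":-1},{"tx":0,"ty":0,"tz":45,"ax":0,"ay":0,"az":0,"jaw":-1},{"tx":0,"ty":0,"tz":30,"ax":0,"ay":0,"az":0,"jaw":-1},{"tx":0,"ty":0,"tz":0,"ax":0,"ay":0,"az":0,"jaw":-1}]'
python3 -m jog '[{"tx":0,"ty":0,"tz":20,"ax":0,"ay":0,"az":0,"jaw":-1},{"tx":0,"ty":0,"tz":9,"ax":0,"ay":0,"az":0,"jaw":-1},{"tx":0,"ty":0,"tz":0,"ax":0,"ay":0,"az":0,"jaw":-1}]'
```

```text
time_s: 12.42
eef_pos: [448.5, 90.9, 73.8]
ee_rot: [-0.002, 0.001, 1.0, 0.0]
force: [0.4, 0.3, 0.3]
grip_width: 1.001
grip_force: 0.0
time_s: 12.8
eef_pos: [449.6, 91.5, 46.7]
ee_rot: [0.0, 0.0, 1.0, 0.0]
force: [-0.3, -0.1, 0.3]
grip_width: 1.003
grip_force: 0.0
```

```bash
python3 -m jog '[{"tx":0,"ty":0,"tz":5.5,"ax":0,"ay":0,"az":0,"jaw":-1},{"tx":0,"ty":0,"tz":0,"ax":0,"ay":0,"az":0,"jaw":-0.2},{"tx":0,"ty":0,"tz":0,"ax":0,"ay":0,"az":0,"jaw":0},{"tx":0,"ty":0,"tz":0,"ax":0,"ay":0,"az":0,"jaw":0.5},{"tx":0,"ty":0,"tz":0,"ax":0,"ay":0,"az":0,"jaw":1}]' 40
python3 -m jog '[{"tx":0,"ty":0,"tz":0,"ax":0,"ay":0,"az":0,"jaw":1},{"tx":0,"ty":0,"tz":0,"ax":0,"ay":0,"az":0,"jaw":1},{"tx":0,"ty":0,"tz":0,"ax":0,"ay":0,"az":0,"jaw":1}]'
```

```text
time_s: 13.42
eef_pos: [449.6, 91.7, 41.1]
ee_rot: [0.001, -0.0, 1.0, -0.0]
force: [-0.8, 1.0, 6.2]
grip_width: 0.583
grip_force: 42.2
time_s: 13.8
eef_pos: [449.6, 91.8, 41.1]
ee_rot: [0.0, -0.0, 1.0, -0.0]
force: [-0.3, 0.6, 5.9]
grip_width: 0.587
grip_force: 42.2
```

```bash
python3 -m jog '[{"tx":0,"ty":0,"tz":-20,"ax":0,"ay":0,"az":0,"jaw":1},{"tx":0,"ty":0,"tz":-45,"ax":0,"ay":0,"az":0,"jaw":1},{"tx":0,"ty":0,"tz":-55,"ax":0,"ay":0,"az":0,"jaw":1},{"tx":0,"ty":0,"tz":-50,"ax":0,"ay":0,"az":0,"jaw":1},{"tx":0,"ty":0,"tz":-25,"ax":0,"ay":0,"az":0,"jaw":1}]'
python3 -m jog '[{"tx":-3,"ty":-20,"tz":0,"ax":0,"ay":0,"az":0,"jaw":1},{"tx":-6,"ty":-42,"tz":0,"ax":0,"ay":0,"az":0,"jaw":1},{"tx":-8,"ty":-55,"tz":0,"ax":0,"ay":0,"az":0,"jaw":1},{"tx":-8,"ty":-55,"tz":0,"ax":0,"ay":0,"az":0,"jaw":1},{"tx":-8,"ty":-55,"tz":0,"ax":0,"ay":0,"az":0,"jaw":1}]'
python3 -m jog '[{"tx":-8,"ty":-50,"tz":0,"ax":0,"ay":0,"az":0,"jaw":1},{"tx":-6,"ty":-38,"tz":0,"ax":0,"ay":0,"az":0,"jaw":1},{"tx":-2,"ty":-18,"tz":30,"ax":0,"ay":0,"az":0,"jaw":1},{"tx":0,"ty":0,"tz":50,"ax":0,"ay":0,"az":0,"jaw":1},{"tx":0,"ty":0,"tz":20,"ax":0,"ay":0,"az":0,"jaw":1}]'
python3 -m jog '[{"tx":0,"ty":0,"tz":0,"ax":0,"ay":0,"az":0,"jaw":1},{"tx":0,"ty":0,"tz":0,"ax":0,"ay":0,"az":0,"jaw":1}]'
python3 chk.py p3.png 498.5,-242,88,125,26
```

```text
time_s: 14.42
eef_pos: [449.6, 91.7, 238.0]
ee_rot: [0.001, -0.0, 1.0, -0.0]
force: [-0.1, -0.9, -1.8]
grip_width: 0.58
grip_force: 42.2
time_s: 15.05
eef_pos: [482.1, -137.0, 235.3]
ee_rot: [-0.0, -0.0, 1.0, 0.0]
force: [0.9, 0.5, -1.3]
grip_width: 0.582
grip_force: 42.2
time_s: 15.68
eef_pos: [497.0, -240.6, 132.4]
ee_rot: [-0.002, 0.0, 1.0, 0.002]
force: [0.1, -0.3, -0.8]
grip_width: 0.584
grip_force: 42.1
time_s: 15.92
eef_pos: [498.8, -241.5, 136.7]
ee_rot: [0.001, -0.0, 1.0, -0.0]
force: [0.4, 0.3, 0.0]
grip_width: 0.582
grip_force: 42.2
498.5,-242,88,125,26 scene 213 lo [ 498.6 -241.2] hi [ 498.3 -241. ] top 198.0
498.5,-242,88,125,26 side 43 lo [ 496.7 -241.4] hi [ 496.4 -241.4] top 191.4
```

View pics/p3.png

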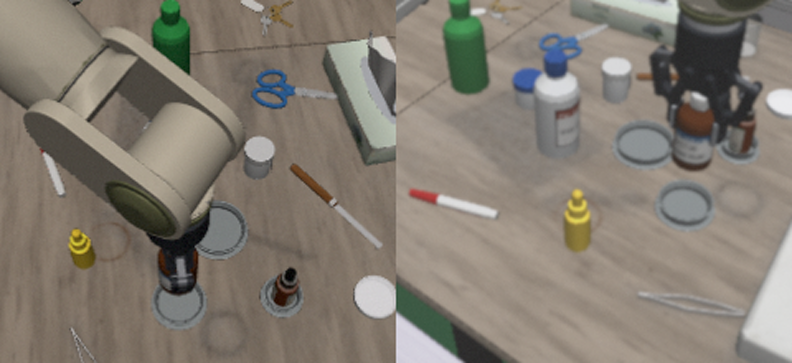

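The amber bottle hangs upright above the medium cup, at (178,270) on the left and (692,130) on the right. Lowering it now.

```bash
python3 -m jog '[{"tx":-0.5,"ty":-0.7,"tz":30,"ax":0,"ay":0,"az":0,"jaw":1},{"tx":0,"ty":0,"tz":30,"ax":0,"ay":0,"az":0,"jaw":1},{"tx":0,"ty":0,"tz":18,"ax":0,"ay":0,"az":0,"jaw":1},{"tx":0,"ty":0,"tz":8,"ax":0,"ay":0,"az":0,"jaw":1},{"tx":0,"ty":0,"tz":1,"ax":0,"ay":0,"az":0,"jaw":1}]'
python3 -m jog '[{"tx":0,"ty":0,"tz":1,"ax":0,"ay":0,"az":0,"jaw":1},{"tx":0,"ty":0,"tz":1,"ax":0,"ay":0,"az":0,"jaw":1},{"tx":0,"ty":0,"tz":0,"ax":0,"ay":0,"az":0,"jaw":1}]'
```

```text
time_s: 16.65
eef_pos: [499.1, -242.1, 49.1]
ee_rot: [0.0, -0.0, 1.0, -0.0]
force: [0.1, -0.9, -1.6]
grip_width: 0.584
grip_force: 42.2
time_s: 17.02
eef_pos: [498.9, -242.0, 46.9]
ee_rot: [0.0, -0.0, 1.0, -0.0]
force: [0.7, 0.2, -1.0]
grip_width: 0.585
grip_force: 42.2
```

```bash
python3 -m jog '[{"tx":0,"ty":0,"tz":1,"ax":0,"ay":0,"az":0,"jaw":1},{"tx":0,"ty":0,"tz":0.5,"ax":0,"ay":0,"az":0,"jaw":1},{"tx":0,"ty":0,"tz":0,"ax":0,"ay":0,"az":0,"jaw":1}]'
python3 -m jog '[{"tx":0,"ty":0,"tz":0.5,"ax":0,"ay":0,"az":0,"jaw":1},{"tx":0,"ty":0,"tz":0,"ax":0,"ay":0,"az":0,"jaw":1}]'
```

```text
time_s: 17.4
eef_pos: [498.9, -242.0, 45.2]
ee_rot: [0.0, -0.0, 1.0, -0.0]
force: [0.8, 0.2, -1.3]
grip_width: 0.586
grip_force: 42.3
time_s: 17.65
eef_pos: [498.9, -242.0, 45.1]
ee_rot: [0.0, -0.0, 1.0, -0.0]
force: [-1.5, 2.4, 5.6]
grip_width: 0.585
grip_force: 42.9
```

```bash
python3 -m jog '[{"tx":0,"ty":0,"tz":0,"ax":0,"ay":0,"az":0,"jaw":0.2},{"tx":0,"ty":0,"tz":0,"ax":0,"ay":0,"az":0,"jaw":-0.2},{"tx":0,"ty":0,"tz":0,"ax":0,"ay":0,"az":0,"jaw":-0.4},{"tx":0,"ty":0,"tz":0,"ax":0,"ay":0,"az":0,"jaw":-1},{"tx":0,"ty":0,"tz":0,"ax":0,"ay":0,"az":0,"jaw":-1}]'
python3 -m jog '[{"tx":0,"ty":0,"tz":0,"ax":0,"ay":0,"az":0,"jaw":-1},{"tx":0,"ty":0,"tz":-15,"ax":0,"ay":0,"az":0,"jaw":-1},{"tx":0,"ty":0,"tz":-45,"ax":0,"ay":0,"az":0,"jaw":-1},{"tx":0,"ty":0,"tz":-60,"ax":0,"ay":0,"az":0,"jaw":-1},{"tx":0,"ty":0,"tz":-60,"ax":0,"ay":0,"az":0,"jaw":-1}]'
python3 -m jog '[{"tx":0,"ty":35,"tz":-40,"ax":0,"ay":0,"az":0,"jaw":-1},{"tx":0,"ty":55,"tz":0,"ax":0,"ay":0,"az":0,"jaw":-1},{"tx":0,"ty":55,"tz":0,"ax":0,"ay":0,"az":0,"jaw":-1},{"tx":0,"ty":50,"tz":0,"ax":0,"ay":0,"az":0,"jaw":-1},{"tx":1,"ty":26,"tz":0,"ax":0,"ay":0,"az":0,"jaw":-1}]'
python3 -m jog '[{"tx":0,"ty":0,"tz":0,"ax":0,"ay":0,"az":0,"jaw":-1},{"tx":0,"ty":0,"tz":0,"ax":0,"ay":0,"az":0,"jaw":-1}]'
python3 chk.py p4.png 498.5,-242,24,72,26 498,-21.5,30,110,33 650.5,-251,24,60,16.3
```

```text
time_s: 18.27
eef_pos: [498.8, -242.0, 44.6]
ee_rot: [-0.0, -0.0, 1.0, 0.0]
force: [-0.1, -0.2, -0.8]
grip_width: 0.997
grip_force: 0.0
time_s: 18.9
eef_pos: [498.6, -241.7, 227.7]
ee_rot: [0.0, -0.0, 1.0, -0.0]
force: [1.4, -0.8, -0.6]
grip_width: 1.0
grip_force: 0.0
time_s: 19.52
eef_pos: [497.4, -18.7, 265.9]
ee_rot: [0.001, -0.001, 1.0, -0.0]
force: [0.4, -0.4, -0.8]
grip_width: 1.001
grip_force: 0.0
time_s: 19.77
eef_pos: [497.9, -21.7, 265.2]
ee_rot: [0.0, 0.0, 1.0, -0.0]
force: [0.3, -0.5, -0.8]
grip_width: 0.997
grip_force: 0.0
498.5,-242,24,72,26 scene 362 lo [ 498.5 -241.8] hi [ 498.9 -242.1] top 115.5
498.5,-242,24,72,26 side 150 lo [ 496.5 -242.6] hi [ 496.8 -242.7] top 116.0
498,-21.5,30,110,33 scene 670 lo [498.6 -21.1] hi [498.4 -21. ] top 171.5
498,-21.5,30,110,33 side 417 lo [496.1 -20.8] hi [496.1 -20.7] top 172.0
650.5,-251,24,60,16.3 scene 168 lo [ 651.7 -250.4] hi [ 651.8 -250.6] top 103.2
650.5,-251,24,60,16.3 side 88 lo [ 651.  -250.8] hi [ 650.9 -251. ] top 103.9
```

View pics/p4.png

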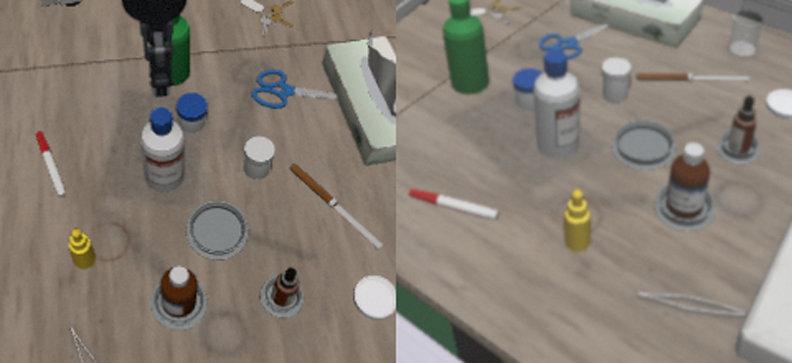

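The amber bottle stands upright in the medium cup at (178,290), and the dropper is undisturbed. Next is the wash bottle, gripped by its cap.

```bash
python3 -m jog '[{"tx":0,"ty":0,"tz":45,"ax":0,"ay":0,"az":0,"jaw":-1},{"tx":0,"ty":0,"tz":45,"ax":0,"ay":0,"az":0,"jaw":-1},{"tx":0,"ty":0,"tz":30,"ax":0,"ay":0,"az":0,"jaw":-1},{"tx":0,"ty":0,"tz":12,"ax":0,"ay":0,"az":0,"jaw":-1},{"tx":0,"ty":0,"tz":0,"ax":0,"ay":0,"az":0,"jaw":-1}]'
python3 -m jog '[{"tx":0,"ty":0,"tz":0,"ax":0,"ay":0,"az":0,"jaw":0},{"tx":0,"ty":0,"tz":0,"ax":0,"ay":0,"az":0,"jaw":0.2},{"tx":0,"ty":0,"tz":0,"ax":0,"ay":0,"az":0,"jaw":0.6},{"tx":0,"ty":0,"tz":0,"ax":0,"ay":0,"az":0,"jaw":1},{"tx":0,"ty":0,"tz":0,"ax":0,"ay":0,"az":0,"jaw":1}]' 60
python3 -m jog '[{"tx":0,"ty":0,"tz":0,"ax":0,"ay":0,"az":0,"jaw":1},{"tx":0,"ty":0,"tz":0,"ax":0,"ay":0,"az":0,"jaw":1},{"tx":0,"ty":0,"tz":0,"ax":0,"ay":0,"az":0,"jaw":1}]'
```

```text
time_s: 20.5
eef_pos: [497.9, -21.4, 132.8]
ee_rot: [-0.0, 0.0, 1.0, 0.0]
force: [0.2, -0.3, 0.0]
grip_width: 1.001
grip_force: 0.0
time_s: 21.12
eef_pos: [498.8, -21.1, 134.8]
ee_rot: [0.002, -0.0, 1.0, -0.0]
force: [-1.9, 0.5, 9.4]
grip_width: 0.725
grip_force: 62.7
time_s: 21.5
eef_pos: [498.8, -21.1, 134.8]
ee_rot: [0.002, -0.0, 1.0, -0.0]
force: [-2.1, 1.8, 9.8]
grip_width: 0.726
grip_force: 62.7
```

The opening of 62 mm shows that the fingertips met the shoulder. I'll release gently, rise 14 mm and grip the cap itself.

```bash
python3 -m jog '[{"tx":0,"ty":0,"tz":0,"ax":0,"ay":0,"az":0,"jaw":-0.5},{"tx":0,"ty":0,"tz":0,"ax":0,"ay":0,"az":0,"jaw":-0.8},{"tx":0,"ty":0,"tz":0,"ax":0,"ay":0,"az":0,"jaw":-1},{"tx":0,"ty":0,"tz":-7,"ax":0,"ay":0,"az":0,"jaw":-1},{"tx":0,"ty":0,"tz":-7,"ax":0,"ay":0,"az":0,"jaw":-1}]' 40
python3 chk.py p5.png 498,-21.5,30,110,33
python3 -m jog '[{"tx":0,"ty":0,"tz":0,"ax":0,"ay":0,"az":0,"jaw":-0.4},{"tx":0,"ty":0,"tz":0,"ax":0,"ay":0,"az":0,"jaw":0},{"tx":0,"ty":0,"tz":0,"ax":0,"ay":0,"az":0,"jaw":0},{"tx":0,"ty":0,"tz":0,"ax":0,"ay":0,"az":0,"jaw":0}]'
```

```text
time_s: 22.12
eef_pos: [497.9, -21.0, 147.2]
ee_rot: [0.0, -0.0, 1.0, -0.0]
force: [0.0, 1.5, -0.4]
grip_width: 0.997
grip_force: 0.0
498,-21.5,30,110,33 scene 670 lo [498.8 -21.1] hi [498.7 -20.9] top 196.1
498,-21.5,30,110,33 side 420 lo [496.5 -20.8] hi [496.3 -20.5] top 160.0
time_s: 22.72
eef_pos: [497.8, -21.0, 146.5]
ee_rot: [-0.0, -0.0, 1.0, 0.0]
force: [0.9, 0.7, 0.6]
grip_width: 0.5
grip_force: 0.0
```

Free at half open, so the fingers are above the shoulder. Closing on the cap now.

```bash
python3 -m jog '[{"tx":0,"ty":0,"tz":0,"ax":0,"ay":0,"az":0,"jaw":0.2},{"tx":0,"ty":0,"tz":0,"ax":0,"ay":0,"az":0,"jaw":0.5},{"tx":0,"ty":0,"tz":0,"ax":0,"ay":0,"az":0,"jaw":1},{"tx":0,"ty":0,"tz":0,"ax":0,"ay":0,"az":0,"jaw":1},{"tx":0,"ty":0,"tz":0,"ax":0,"ay":0,"az":0,"jaw":1}]' 70
python3 -m jog '[{"tx":0,"ty":0,"tz":0,"ax":0,"ay":0,"az":0,"jaw":1},{"tx":0,"ty":0,"tz":-10,"ax":0,"ay":0,"az":0,"jaw":1},{"tx":0,"ty":0,"tz":-10,"ax":0,"ay":0,"az":0,"jaw":1},{"tx":0,"ty":0,"tz":0,"ax":0,"ay":0,"az":0,"jaw":1}]'
```

```text
time_s: 23.35
eef_pos: [498.0, -21.0, 147.0]
ee_rot: [0.0, -0.0, 1.0, -0.0]
force: [-0.2, 0.1, 5.3]
grip_width: 0.34
grip_force: 70.0
time_s: 23.85
eef_pos: [498.1, -21.0, 167.4]
ee_rot: [0.001, -0.0, 1.0, -0.0]
force: [-0.8, 0.6, -3.4]
grip_width: 0.342
grip_force: 69.6
```

```bash
python3 -m jog '[{"tx":0,"ty":0,"tz":-20,"ax":0,"ay":0,"az":0,"jaw":1},{"tx":0,"ty":0,"tz":-25,"ax":0,"ay":0,"az":0,"jaw":1},{"tx":0,"ty":0,"tz":-15,"ax":0,"ay":0,"az":0,"jaw":1},{"tx":-8,"ty":-12,"tz":0,"ax":0,"ay":0,"az":0,"jaw":1},{"tx":-16,"ty":-25,"tz":0,"ax":0,"ay":0,"az":0,"jaw":1}]'
python3 -m jog '[{"tx":-20,"ty":-30,"tz":0,"ax":0,"ay":0,"az":0,"jaw":1},{"tx":-16,"ty":-25,"tz":0,"ax":0,"ay":0,"az":0,"jaw":1},{"tx":-8,"ty":-12,"tz":0,"ax":0,"ay":0,"az":0,"jaw":1},{"tx":-4,"ty":-6,"tz":0,"ax":0,"ay":0,"az":0,"jaw":1},{"tx":0,"ty":0,"tz":0,"ax":0,"ay":0,"az":0,"jaw":1}]'
python3 -m jog '[{"tx":0,"ty":0,"tz":0,"ax":0,"ay":0,"az":0,"jaw":1},{"tx":0,"ty":0,"tz":0,"ax":0,"ay":0,"az":0,"jaw":1}]'
python3 chk.py p6.png 570,-131.7,95,180,33 570,-131.7,10,25,44
```

```text
time_s: 24.48
eef_pos: [522.0, -58.4, 225.8]
ee_rot: [-0.001, -0.001, 1.0, 0.0]
force: [0.4, -0.5, -2.7]
grip_width: 0.338
grip_force: 69.7
time_s: 25.1
eef_pos: [569.7, -130.7, 226.3]
ee_rot: [-0.0, -0.0, 1.0, 0.0]
force: [-0.1, 0.1, -2.3]
grip_width: 0.337
grip_force: 69.8
time_s: 25.35
eef_pos: [569.7, -130.4, 226.8]
ee_rot: [0.0, -0.0, 1.0, -0.0]
force: [-0.5, -0.7, -3.0]
grip_width: 0.344
grip_force: 69.8
570,-131.7,95,180,33 scene 836 lo [ 570.7 -130.7] hi [ 570.5 -130.7] top 198.5
570,-131.7,95,180,33 side 500 lo [ 568.6 -130.5] hi [ 568.6 -130.5] top 198.4
570,-131.7,10,25,44 scene 254 lo [ 568.8 -131.9] hi [ 570.1 -131.5] top 198.3
570,-131.7,10,25,44 side 153 lo [ 569.2 -129.3] hi [ 568.8 -131.5] top 198.3
```

View pics/p6.png

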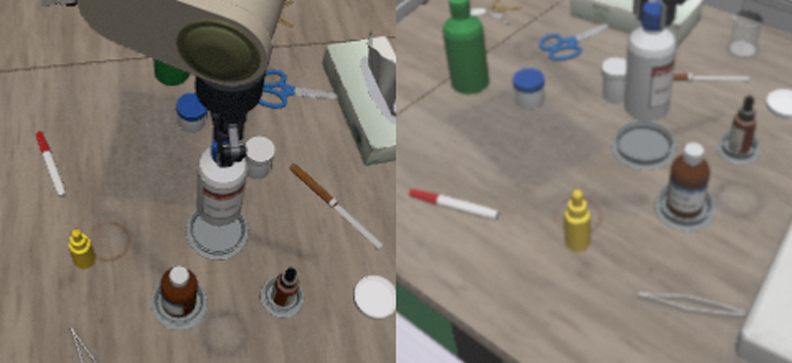

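The wash bottle hangs upright above the large cup at (220,185). I lower it with a 1 mm correction in y.

```bash
python3 -m jog '[{"tx":0,"ty":-1,"tz":25,"ax":0,"ay":0,"az":0,"jaw":1},{"tx":0,"ty":0,"tz":25,"ax":0,"ay":0,"az":0,"jaw":1},{"tx":0,"ty":0,"tz":14,"ax":0,"ay":0,"az":0,"jaw":1},{"tx":0,"ty":0,"tz":7,"ax":0,"ay":0,"az":0,"jaw":1},{"tx":0,"ty":0,"tz":1,"ax":0,"ay":0,"az":0,"jaw":1}]'
python3 -m jog '[{"tx":0,"ty":0,"tz":1,"ax":0,"ay":0,"az":0,"jaw":1},{"tx":0,"ty":0,"tz":1,"ax":0,"ay":0,"az":0,"jaw":1},{"tx":0,"ty":0,"tz":0,"ax":0,"ay":0,"az":0,"jaw":1}]'
```

```text
time_s: 26.08
eef_pos: [570.0, -132.0, 154.9]
ee_rot: [0.0, -0.0, 1.0, -0.0]
force: [-0.2, 0.1, -2.9]
grip_width: 0.342
grip_force: 69.8
time_s: 26.45
eef_pos: [569.9, -132.0, 152.8]
ee_rot: [0.0, -0.0, 1.0, -0.0]
force: [0.1, 0.6, -3.0]
grip_width: 0.339
grip_force: 69.8
```

```bash
python3 -m jog '[{"tx":0,"ty":0,"tz":1,"ax":0,"ay":0,"az":0,"jaw":1},{"tx":0,"ty":0,"tz":0.7,"ax":0,"ay":0,"az":0,"jaw":1},{"tx":0,"ty":0,"tz":0,"ax":0,"ay":0,"az":0,"jaw":1}]'
python3 -m jog '[{"tx":0,"ty":0,"tz":0.6,"ax":0,"ay":0,"az":0,"jaw":1},{"tx":0,"ty":0,"tz":0,"ax":0,"ay":0,"az":0,"jaw":1}]'
```

```text
time_s: 26.82
eef_pos: [569.9, -132.0, 151.0]
ee_rot: [0.0, -0.0, 1.0, -0.0]
force: [-0.3, -0.7, -1.6]
grip_width: 0.34
grip_force: 69.9
time_s: 27.08
eef_pos: [570.1, -132.1, 151.0]
ee_rot: [0.0, -0.0, 1.0, -0.0]
force: [-2.3, 0.4, 3.9]
grip_width: 0.335
grip_force: 70.6
```

```bash
python3 -m jog '[{"tx":0,"ty":0,"tz":0,"ax":0,"ay":0,"az":0,"jaw":0.2},{"tx":0,"ty":0,"tz":0,"ax":0,"ay":0,"az":0,"jaw":0},{"tx":0,"ty":0,"tz":0,"ax":0,"ay":0,"az":0,"jaw":-0.4},{"tx":0,"ty":0,"tz":0,"ax":0,"ay":0,"az":0,"jaw":-0.4},{"tx":0,"ty":0,"tz":-10,"ax":0,"ay":0,"az":0,"jaw":-0.4}]'
python3 -m jog '[{"tx":0,"ty":0,"tz":-30,"ax":0,"ay":0,"az":0,"jaw":-0.4},{"tx":0,"ty":0,"tz":-50,"ax":0,"ay":0,"az":0,"jaw":-1},{"tx":0,"ty":0,"tz":-40,"ax":0,"ay":0,"az":0,"jaw":-1},{"tx":40,"ty":40,"tz":0,"ax":0,"ay":0,"az":0,"jaw":-1},{"tx":40,"ty":40,"tz":0,"ax":0,"ay":0,"az":0,"jaw":-1}]'
python3 -m jog '[{"tx":40,"ty":40,"tz":0,"ax":0,"ay":0,"az":0,"jaw":-1},{"tx":40,"ty":40,"tz":0,"ax":0,"ay":0,"az":0,"jaw":-1},{"tx":0,"ty":40,"tz":0,"ax":0,"ay":0,"az":0,"jaw":-1},{"tx":0,"ty":0,"tz":0,"ax":0,"ay":0,"az":0,"jaw":-1},{"tx":0,"ty":0,"tz":0,"ax":0,"ay":0,"az":0,"jaw":-1}]'
python3 chk.py p7.png 570,-131.7,30,120,33 498.5,-242,24,72,26 650.5,-251,24,60,16.3
```

```text
time_s: 27.7
eef_pos: [569.5, -131.8, 160.1]
ee_rot: [-0.001, -0.0, 1.0, 0.0]
force: [-0.9, 0.4, -0.3]
grip_width: 0.699
grip_force: 0.0
time_s: 28.32
eef_pos: [488.8, -51.2, 281.1]
ee_rot: [0.001, 0.0, 1.0, -0.0]
force: [0.7, 0.0, 1.2]
grip_width: 1.003
grip_force: 0.0
time_s: 28.95
eef_pos: [410.0, 67.6, 280.7]
ee_rot: [0.0, -0.0, 1.0, -0.0]
force: [0.5, -0.2, -0.9]
grip_width: 1.003
grip_force: 0.0
570,-131.7,30,120,33 scene 793 lo [ 571.  -132.4] hi [ 571.2 -132.2] top 175.4
570,-131.7,30,120,33 side 460 lo [ 568.9 -132.2] hi [ 568.9 -131.8] top 176.1
498.5,-242,24,72,26 scene 357 lo [ 498.7 -241.8] hi [ 498.9 -242. ] top 115.2
498.5,-242,24,72,26 side 149 lo [ 496.6 -242.6] hi [ 496.9 -242.8] top 115.9
650.5,-251,24,60,16.3 scene 169 lo [ 651.2 -250.4] hi [ 651.6 -250.3] top 103.7
650.5,-251,24,60,16.3 side 87 lo [ 651.3 -250.6] hi [ 651. -251.] top 104.7
```

View pics/p7.png

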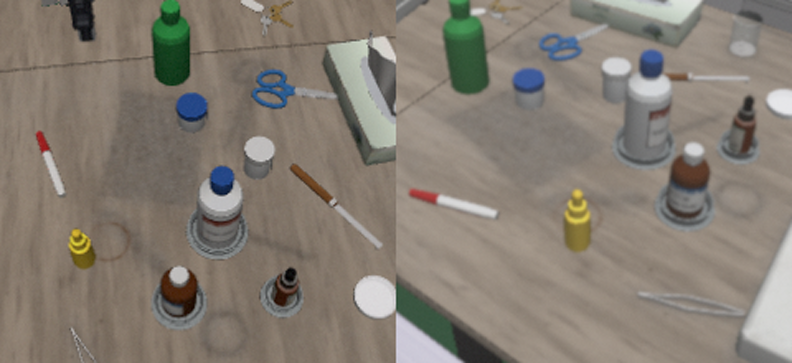

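All three bottles stand upright and centred in their cups: wash (220,215), amber (178,290) and dropper (286,290). The jars are unmoved at (192,110) and (258,157).

```bash
python3 -c "from rig import *; print(finish_job())"
```

```text
the job is handed in; nothing more can be done
None
```

The dropper, amber and wash bottles stand upright in the small, medium and large cups, placed in that order by about 29 s of robot time; the jars were left untouched, and the job is handed in.

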